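# Find the high spot of a cart caster wheel with the dial gauge

### The arm

A 7-joint arm with a two-finger parallel gripper is mounted at the origin on the work surface. World frame = base frame: x ahead of the robot, y to its left, z up, the work surface at z = 0. Lengths are in mm, angles in rad, forces in N, time in s.
With the tool pointing down it reaches from about 425 to 800 mm from the base axis. Payload 8.3 kg.
Tool frame: the origin (TCP) lies midway between the tips of the shut fingers; the grasp point (between the pads) lies 19 mm behind it; z points along the fingers, y is the line along which they close (so a half turn about z gives the same grasp; the last joint's range is limited). The gripper opens to 85 mm and grips with 20 to 120 N. Pads are 22 mm wide; open, the fingers measure 114 mm over their backs; the gripper's body (76 mm by 85 mm) begins 54 mm behind the grasp point. The pads swing forward as they close: fully open they stand 13 mm farther back than shut.
Start: joints at [1.253, 0.383, 0.016, 1.37, -0.006, 1.388, -0.046], TCP at [157.572, -604.791, 203.679] pointing down, gripper open.
Joint ranges: [-2.95, 2.95], [-0.25, 2.06], [-1.52, 1.56], [0.18, 2.33], [-1.44, 4.58], [0.02, 2.06], [-3.01, 3.01]. Speed limits (rad/s): [2.39, 2.39, 3.01, 3.01, 3.14, 3.14, 3.14].

### API

Orientations are given as a 3x3 rotation matrix whose columns are the frame's x, y, z axes.
In Python, from workcell import state, get_image, camera_model, r gives the robot as it stands.
- The arm moves only by the tool servo_tool, never from a script. Its argument "steps" is a list of rows, each an object with "fingers": the opening, from 0 (shut) to 1 (fully open); "slide": the shift along the tool's x, y, z in m, a list of three; "turn": the turn about the tool's z in rad. In form: [{"fingers": fingers, "slide": [tx, ty, tz], "turn": turn}, ...]. A call has 1 to 8 rows; each row is the pose to reach, as a shift and turn from the pose commanded when the call began, along the tool's axes at that moment; what a row does not reach only later rows make up. A row lasts 1/12 s, in which the tool goes at most 41.7 mm and 7.16 degrees, less where a joint would pass 70% of its speed; a pose out of reach is approached as far as the arm can. A call with a gripper value outside its range is refused whole. The fingers move at their own pace and stop on an object; "newtons" is the grip in N (left out, the last holds). Time passes only in rows, so rows that repeat a pose let the fingers close. It gives the time, the measured TCP pose, the force, the opening and the grip force at its end, in the units of the state.
- state(): the state, without advancing time (a new reading comes with each control period).
- get_image(name): name is "scene" or "top" or "wrist"; returns the picture (420x560x3 uint8, red, green, blue); there is no depth.
- camera_model(name): a dict with "fx", "fy", "cx", "cy" (pixels), "dist" ([k1, k2, p1, p2, k3] as OpenCV has them; the pictures are not rectified), "origin" and "rotation" of the camera in the world; the wrist camera has in their place "hand_eye" (4x4, takes a point from camera to tool coordinates, whose origin is the TCP and whose axes are the flange's). Camera axes: x right, y down, z forward; pixel columns grow to the right and rows downward; lengths in mm; the calibration is good to about 2 mm. A picture is of the moment at which its call begins: read the wrist's pose just before it. camera_model takes no time and is no camera call.
- r.hand_in(): hands the job in; it is judged then, once.
The state is a dict: "clock": time; "joints": joint angles; "dq": joint speeds; "joint_torque": joint torques, N m; "tcp_pos": TCP position; "ee_rot": TCP orientation; "force": force on the tool from outside, world axes, zero at the start; "ft_torque": the same for the moment, N m; "opening": finger opening in mm; "grip_force": force on a finger pad.
Only numpy, scipy, OpenCV 4.12 (cv2) and the standard library are available. Lean on these libraries where they do the work, as an engineer would, in place of code of your own. Each camera call takes 0.05 s, during which the arm holds its last target. There are 200 camera calls.

### The job

The caster wheel on the bench plate runs out of true. Turn it by its tyre, slowly (never faster than half a turn a second), watching the dial gauge, and find its high spot: the place where the gauge reads its highest in the whole turn. Leave the wheel standing still with that high spot under the plunger and take your hand off; do not touch the gauge or its stand, and leave the pen, the spanner, the spare wheel and the bolt tray beside it where they lie.

Things in the scene. Friction and masses are not known exactly. Their poses are not given: they have to be found in the camera images.
- rig: Fixed steel bench plate, 260 mm in x, from -130 to +250 mm in y, 15 mm thick, with a rigid caster bolted on upside down, so that its wheel stands free on top. Origin on the table under the wheel's centre. z up; x is along the wheel's axle, so the wheel stands upright in the rig's y-z plane; the dial gauge stands at +y of it.
- axle (a point): Wheel's centre, on its axle, 130 mm above the table; axes as the rig. Wheel radius 75 mm (2.5 more at the high spot, 2.5 less at the low). Two fork legs flank it: outer faces 27 mm, axle bolt heads 36 mm from this point along x; legs and bolts end 22 mm above the axle.
- tyre_top (a point): Fixed point at the top of the black tyre's tread, in the middle of its width, 205 mm above the table. Axes as the rig. The tyre is 36 mm wide (18 mm to either side along x) with flat sides from radius 52 mm outwards, rim inside about flush; the upper half of the wheel is free to be pinched across its width from above.
- wheel (a joint): Wheel angle, rad, no stops, counted on over turns; positive is right-handed about the rig's x (its top goes to -y, away from the gauge). At 0 the yellow paint mark on the grey rim is straight up; the mark has nothing to do with the high spot. Light bearing drag (0.05 N m): the wheel stays where it is left.
- dial_hand (a joint): Angle of the gauge's red hand, rad, clockwise seen from the front of the dial; 0, plunger fully out, points to the rig's +y. 6.28 rad is 10 mm of plunger travel; it grows as the tyre stands higher. The tyre is round but off-centre: one smooth wave per wheel turn, about 3.1 rad (5 mm) from lowest to highest, one highest point.
- dial_face (a point): Centre of the white dial face, 80 mm across, with black ticks every 0.5 mm of travel, 155 mm from the wheel's centre in the rig's +y, 140 mm above the table; the face looks up and leans 25 degrees to the rig's +x.
- gauge: Dial gauge and its stand, not to be touched. Origin in the grey dial body at axle height, axes as the rig. Steel plunger (0.5 N spring) rides on the tread at axle height on the +y side; the body begins 115 mm from the wheel's centre and ends at 207 mm, top 160 mm above the table; post and blue magnetic base at its -x side, post top 155 mm.
- spanner: Bystander: steel open-ended spanner, 170 mm long and 8 mm high, lying on the bench plate at the rig's -x side; origin at the middle of its underside.
- marker: Bystander: white and blue marker pen, 130 mm long, 14 mm thick, lying on the bench plate at the rig's +x side; origin at the middle of its underside.
- spare_wheel: Bystander: spare caster wheel lying flat on the table at the left, 125 mm across, 37 mm high; origin at the middle of its underside.
- bolt_tray: Bystander: blue tray of bolts at the right, 160 mm by 110 mm, 35 mm high; origin at the middle of its underside.

How it is judged:
By the outcome, as a careful person would: the job done as asked, in the order asked, and still so for the second after the job is handed in, with the robot touching nothing.
It also fails if it takes over 72 s, if anything falls off the work surface, if the arm or the gripper's body presses on something with over 40 N, if the wrist force passes 120 N, or if a joint passes its speed limit or range.

## Working session

There is one attempt and no reset: what is moved stays moved. The work goes in short steps, Python scripts to look and compute and a tool call to move; the robot and the scene stay as the last step left them, time stands still between calls to the robot, and variables do not carry over. Pictures are saved under pics/ and viewed, at most 10 in all, crops included, and the job is handed in when it is done.

Besides the shell and the picture viewer there is one more tool, called after ">>>" in YAML: its name, and indented under it one key for each argument. servo_tool: Moves the arm, as the interface text tells. Its arguments: {"type":"object","properties":{"steps":{"type":"array"},"newtons":{"type":"number"}},"required":["steps"]}

```bash
mkdir -p pics; python3 - <<'E'
from workcell import state,get_image,camera_model
import cv2,numpy as np
s=state();print(s)
for n in("scene","top"):
    im=get_image(n);cv2.imwrite(f"pics/{n}0.png",im[:,:,::-1]);print(n,camera_model(n))
print(camera_model("wrist"))
E
```

```text
{'clock': 0.0, 'joints': array([ 1.25307614,  0.38422204,  0.01638061,  1.37113512, -0.00632449,
        1.38822026, -0.04647167]), 'dq': array([ 2.40392384e-04,  6.35815552e-04, -2.59385478e-05, -4.63683557e-04,
        2.89227891e-05, -1.29080844e-03, -7.91223406e-04]), 'joint_torque': array([ 4.55453956e-04, -6.27584696e+01,  8.44370015e-01, -3.71824837e+01,
        1.64835731e-02,  1.42962884e-02,  1.04482234e-05]), 'tcp_pos': array([ 157.44378514, -604.27082792,  202.69764082]), 'ee_rot': array([[ 9.67688070e-01,  2.52149853e-01, -5.00446473e-04],
       [ 2.52150350e-01, -9.67686263e-01,  1.87038061e-03],
       [-1.26589810e-05, -1.93613276e-03, -9.99998126e-01]]), 'force': array([0.00212201, 0.02027624, 0.28059294]), 'ft_torque': array([0.04890374, 0.015356  , 0.03018107]), 'grip_force': 0.0, 'opening': 85.28680551671059}
scene {'fx': 394.9379194515451, 'fy': 394.9379194515451, 'cx': 280.4772450214375, 'cy': 208.60552405350788, 'dist': array([-0.00160708,  0.        ,  0.        ,  0.        ,  0.        ]), 'origin': array([1087.25038147,  189.01658878,  894.20953387]), 'rot
[... 397 characters left out ...]
]), 'rotation': array([[ 0.00888414, -0.98489225,  0.17294025],
       [-0.99972031, -0.00495746,  0.02312412],
       [-0.02191742, -0.17309732, -0.98466083]])}
{'fx': 320.74184074128476, 'fy': 320.74184074128476, 'cx': 283.1722492734691, 'cy': 208.9400497097052, 'dist': array([-0.01008343,  0.        ,  0.        ,  0.        ,  0.        ]), 'hand_eye': array([[ 5.09378570e-04, -9.58643113e-01, -2.84610474e-01,
         7.28314314e+01],
       [ 9.99999866e-01,  4.60768951e-04,  2.37747822e-04,
        -5.97640045e-01],
       [-9.67756423e-05, -2.84610557e-01,  9.58643219e-01,
        -1.69412742e+02],
       [ 0.00000000e+00,  0.00000000e+00,  0.00000000e+00,
         1.00000000e+00]])}
```

View pics/top0.png

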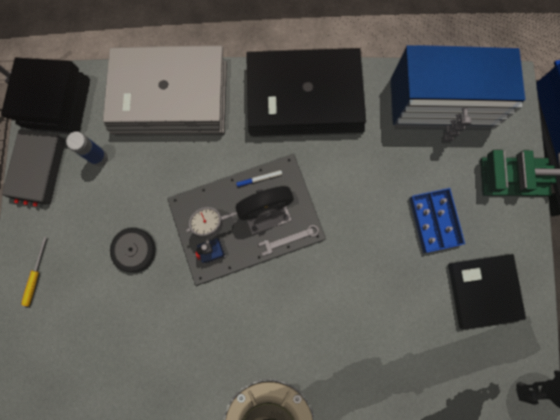

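View pics/scene0.png

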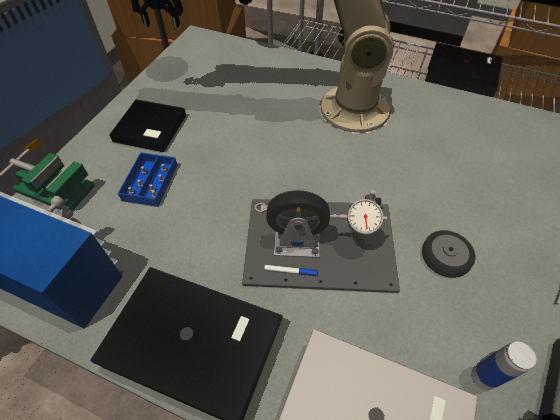

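The top view shows the plate corners at (168,198), (292,155), (325,237) and (197,283), with the dial at (204,221) and the wheel at (265,203). In the scene view the dial is at (366,216) and the yellow mark at (298,210), close to straight up. Next I fit the rig pose.

```bash
cat > h.py <<'E'
import cv2,numpy as np
from workcell import state,get_image,camera_model
def proj(n,P):
    c=camera_model(n);R=np.array(c["rotation"]).T;t=-R@c["origin"]
    K=np.array([[c["fx"],0,c["cx"]],[0,c["fy"],c["cy"]],[0,0,1]])
    return cv2.projectPoints(np.float64(P).reshape(-1,1,3),cv2.Rodrigues(R)[0],t,K,c["dist"])[0][:,0]
def rig(p,P):
    c,s=np.cos(p[2]),np.sin(p[2])
    return np.float64(P)@np.array([[c,s,0],[-s,c,0],[0,0,1]])+[p[0],p[1],0]
E
python3 - <<'E'
from h import *
from scipy.optimize import least_squares
# rig pts: +x side far
P=[[130,250,15],[130,-130,15],[-130,-130,15],[-130,250,15],[0,155,140]]
top=[[168,198],[292,155],[325,237],[197,283],[204,221]]
sc=[[399,291],[243,285],[251,199],[391,204],[366,216]]
f=lambda p:np.r_[(proj("top",rig(p,P))-top).ravel(),(proj("scene",rig(p,P))-sc).ravel()]
r=least_squares(f,[560,0,.33],loss='soft_l1');print(r.x,np.rad2deg(r.x[2]));print(f(r.x).reshape(-1,2).round(1))
p=r.x;np.save("rig.npy",p)
print("top tyre",proj("top",rig(p,[[0,0,205],[0,155,140]])),proj("scene",rig(p,[[0,0,205],[0,155,140],[18,0,170]])))
s=state();print(s["ee_rot"].T@(rig(p,[[0,0,300]])[0]-s["tcp_pos"]),rig(p,[[0,0,205]]))
for n in("top","scene"):
    u=proj(n,rig(p,[[0,155,140]]))[0].astype(int);im=cv2.imread(f"pics/{n}0.png")[u[1]-30:u[1]+30,u[0]-35:u[0]+35]
    cv2.imwrite(f"pics/c{n}.png",cv2.resize(im,None,fx=5,fy=5,interpolation=cv2.INTER_CUBIC))
cv2.imwrite("pics/c0.png",np.hstack([cv2.imread("pics/ctop.png"),cv2.imread("pics/cscene.png")]))
E
```

```text
[5.78104034e+02 1.71455044e+01 3.56743004e-01] 20.43986851374983
[[-2.3 -1.2]
 [ 0.5 -3.6]
 [ 0.4  0.2]
 [-2.4  1.8]
 [ 0.6  1.1]
 [ 1.8  0.4]
 [-0.8 -0.1]
 [ 0.8  0.3]
 [-2.6  0.2]
 [-0.5 -0.6]]
top tyre [[261.48228692 196.19012733]
 [204.64414269 222.12403444]] [[299.98764136 195.92478557]
 [365.45877652 215.37471818]
 [299.26750524 211.76260966]]
[ 563.75122986 -495.55974655  -96.36235145] [[578.10403436  17.1455044  205.        ]]
```

View pics/c0.png

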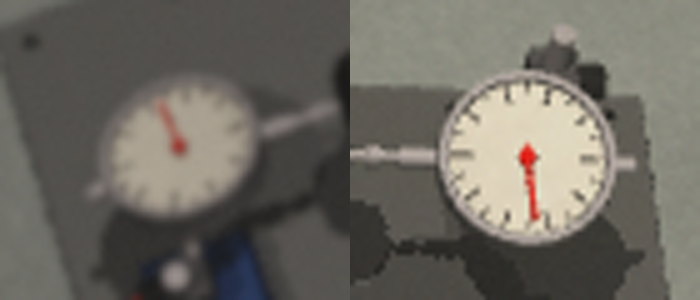

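The scene crop gives a clear view of the dial. The hand points down there, which is about 1.5 rad. I'll start the approach.

>>> servo_tool:
  steps:
    - {"fingers":1,"slide":[0.24,-0.22,-0.09],"turn":-0.9}
    - {"fingers":1,"slide":[0.24,-0.22,-0.09],"turn":-0.9}
    - {"fingers":1,"slide":[0.24,-0.22,-0.09],"turn":-0.9}
    - {"fingers":1,"slide":[0.24,-0.22,-0.09],"turn":-0.9}
    - {"fingers":1,"slide":[0.24,-0.22,-0.09],"turn":-0.9}
    - {"fingers":1,"slide":[0.24,-0.22,-0.09],"turn":-0.9}
    - {"fingers":1,"slide":[0.24,-0.22,-0.09],"turn":-0.9}
    - {"fingers":1,"slide":[0.24,-0.22,-0.09],"turn":-0.9}

```text
clock: 0.77
tcp_pos: [332.5, -333.0, 292.8]
ee_rot: [[0.397, 0.918, -0.0], [0.918, -0.397, 0.0], [-0.0, -0.0, -1.0]]
force: [0.2, -1.0, -0.5]
opening: 85.2
grip_force: 0.0
```

```bash
cat >> h.py <<'E'
p=np.load("rig.npy")
def togo(z,y=0,x=0):
    """slide (tool axes, mm) and turn to bring TCP to rig (x,y,z), tool x along rig +y"""
    s=state();R=s["ee_rot"];d=R.T@(rig(p,[[x,y,z]])[0]-s["tcp_pos"])
    a=p[2]+np.pi/2-np.arctan2(R[1,0],R[0,0])
    return d.round(1),round(-((a+np.pi)%(2*np.pi)-np.pi),3)
def plane(n,uv,O,e1,e2):
    """pixels -> coordinates (mm) along rig e1,e2 in plane through rig point O"""
    O,e1,e2=map(np.float64,(O,e1,e2))
    g=np.float64([[a,b] for a in(-60,0,60) for b in(-60,0,60)])
    H=cv2.findHomography(proj(n,rig(p,O+g[:,:1]*e1+g[:,1:]*e2)),g)[0]
    return cv2.perspectiveTransform(np.float64(uv).reshape(-1,1,2),H)[:,0]
def read(n="scene",save=None):
    im=get_image(n);t=state()["clock"]
    if save:cv2.imwrite(save,im[:,:,::-1])
    I=im.astype(int);h=cv2.cvtColor(im,cv2.COLOR_RGB2HSV).astype(int)
    v,u=np.nonzero((I[...,0]-np.maximum(I[...,1],I[...,2])>50))
    c,s=np.cos(np.deg2rad(25)),np.sin(np.deg2rad(25))
    q=plane(n,np.c_[u,v],[0,155,140],[0,1,0],[c,0,-s]);k=np.hypot(*q.T)<38
    w=(I[...,0]-(I[...,1]+I[...,2])/2)[v,u][k];q=q[k]
    hand=None
    if len(q)>8:
        m=np.average(q,axis=0,weights=w);d=np.linalg.eigh(np.cov(q.T,aweights=w))[1][:,1];d*=np.sign(d@m)
        hand=round(float(np.arctan2(d[1],d[0])%(2*np.pi)),3)
    v,u=np.nonzero((I[...,0]>90)&(I[...,1]>65)&(I[...,2]<.5*I[...,1])&(abs(h[...,0]-24)<8))
    q=plane(n,np.c_[u,v],[18,0,130],[0,1,0],[0,0,1]);q=q[np.hypot(*q.T)<58] if len(u) else q
    mark=None if len(q)<2 else (round(float(np.arctan2(-q[:,0].mean(),q[:,1].mean())),3),len(q),np.hypot(*q.mean(0)).round(1))
    print(round(t,2),"hand",hand,int(k.sum()),"mark",mark)
E
python3 - <<'E'
from h import *
print(togo(300));read()
E
```

```text
(array([418.9,  86.4,  -7.3]), np.float64(-0.765))
0.82 hand 1.45 29 mark (0.064, 9, np.float64(50.5))
```

>>> servo_tool:
  steps:
    - {"fingers":1,"slide":[0.3,0.06,-0.007],"turn":-0.765}
    - {"fingers":1,"slide":[0.3,0.06,-0.007],"turn":-0.765}
    - {"fingers":1,"slide":[0.3,0.06,-0.007],"turn":-0.765}
    - {"fingers":1,"slide":[0.3,0.06,-0.007],"turn":-0.765}
    - {"fingers":1,"slide":[0.3,0.06,-0.007],"turn":-0.765}
    - {"fingers":1,"slide":[0.3,0.06,-0.007],"turn":-0.765}
    - {"fingers":1,"slide":[0.3,0.06,-0.007],"turn":-0.765}
    - {"fingers":1,"slide":[0.3,0.06,-0.007],"turn":-0.765}

```text
clock: 1.48
tcp_pos: [510.1, -78.4, 299.3]
ee_rot: [[-0.35, 0.937, 0.001], [0.937, 0.35, 0.003], [0.002, 0.002, -1.0]]
force: [-1.9, 0.9, 0.1]
opening: 85.4
grip_force: 0.0
```

```bash
python3 - <<'E'
from h import *
print(togo(300));read()
E
```

```text
(array([65.7, 97.2, -0.4]), np.float64(0.001))
1.53 hand 1.45 29 mark (0.064, 9, np.float64(50.5))
```

>>> servo_tool:
  steps:
    - {"fingers":1,"slide":[0.066,0.097,0],"turn":0}
    - {"fingers":1,"slide":[0.066,0.097,0],"turn":0}
    - {"fingers":1,"slide":[0.066,0.097,0],"turn":0}
    - {"fingers":1,"slide":[0.066,0.097,0],"turn":0}
    - {"fingers":1,"slide":[0.066,0.097,0],"turn":0}

```text
clock: 1.95
tcp_pos: [576.9, 12.6, 298.3]
ee_rot: [[-0.346, 0.938, -0.002], [0.938, 0.346, 0.002], [0.002, -0.001, -1.0]]
force: [-0.5, -0.3, -0.5]
opening: 85.6
grip_force: 0.0
```

```bash
python3 - <<'E'
from h import *
print(togo(300));read(save="pics/s1.png")
s=state();im=get_image("wrist");cv2.imwrite("pics/w1.png",im[:,:,::-1])
c=camera_model("wrist")
def wp(P):
    T=np.array(c["hand_eye"]);q=(np.float64(P)-s["tcp_pos"])@s["ee_rot"]
    q=(q-T[:3,3])@T[:3,:3];return np.c_[q[:,0]/q[:,2]*c["fx"]+c["cx"],q[:,1]/q[:,2]*c["fy"]+c["cy"]].round(1)
print(wp(rig(p,[[0,0,205],[0,155,140],[18,0,205],[-18,0,205],[0,0,300]])))
E
```

```text
(array([ 3.9,  2.7, -1.7]), np.float64(-0.004))
2.0 hand 1.45 29 mark (0.064, 9, np.float64(50.5))
[[287.  196.7]
 [285.8  12.4]
 [308.3 196.6]
 [265.8 196.8]
 [288.8 238.6]]
```

View pics/w1.png

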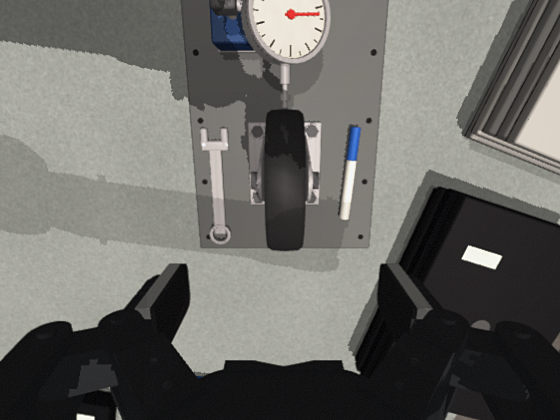

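The wheel is centred at about (285,180), within 2 px of the prediction. The dial is at (289,14), with the hand pointing to +x. I'll move to the +y side of the wheel's top and descend with the fingers open.

>>> servo_tool:
  steps:
    - {"fingers":1,"slide":[0.045,0,0.04]}
    - {"fingers":1,"slide":[0.045,0,0.07]}
    - {"fingers":1,"slide":[0.045,0,0.1]}
    - {"fingers":0.9,"slide":[0.045,0,0.13]}
    - {"fingers":0.8,"slide":[0.045,0,0.14]}
    - {"fingers":0.8,"slide":[0.045,0,0.145]}
    - {"fingers":0.8,"slide":[0.045,0,0.145]}

```text
invalid input at $.steps[0]: expected keys fingers, slide, turn
```

```bash
python3 - <<'E'
from h import *
print(togo(153,45));read(save="pics/s2.png")
E
```

```text
(array([ 51.8,   3.9, 146. ]), np.float64(-0.009))
2.1 hand 1.45 29 mark (0.064, 9, np.float64(50.5))
```

>>> servo_tool:
  steps:
    - {"fingers":1,"slide":[0.05,0.003,0.04],"turn":0}
    - {"fingers":1,"slide":[0.05,0.003,0.07],"turn":0}
    - {"fingers":1,"slide":[0.05,0.003,0.1],"turn":0}
    - {"fingers":0.9,"slide":[0.05,0.003,0.13],"turn":0}
    - {"fingers":0.8,"slide":[0.05,0.003,0.14],"turn":0}
    - {"fingers":0.8,"slide":[0.05,0.003,0.145],"turn":0}
    - {"fingers":0.8,"slide":[0.05,0.003,0.145],"turn":0}

```text
clock: 2.68
tcp_pos: [562.5, 56.9, 154.8]
ee_rot: [[-0.34, 0.94, -0.0], [0.94, 0.34, -0.0], [-0.0, -0.0, -1.0]]
force: [0.0, 0.3, -0.3]
opening: 68.4
grip_force: 0.0
```

```bash
python3 - <<'E'
from h import *
print(togo(153,45));read(save="pics/s2.png");print(togo(153,45));print(state()["force"])
E
```

```text
(array([2.3, 0.7, 1.8]), np.float64(-0.01))
2.73 hand 1.45 29 mark (0.064, 9, np.float64(50.5))
(array([ 2. , -0.2,  3. ]), np.float64(-0.01))
[-0.18146912  0.51524908  0.86951697]
```

View pics/s2.png

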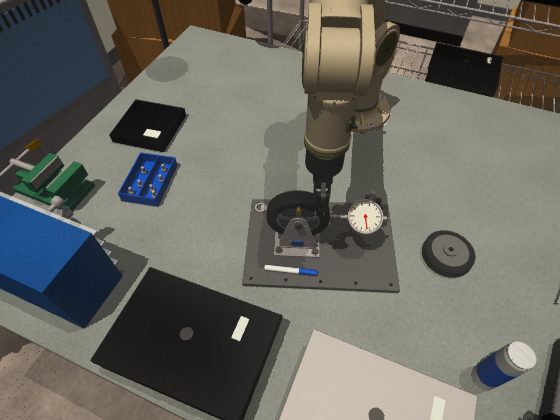

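The fingers straddle the tyre on its +y upper side at about (320,195), clear of the gauge. I'll pinch.

>>> servo_tool:
  steps:
    - {"fingers":0.3,"slide":[0.002,0,0.001],"turn":0}
    - {"fingers":0.3,"slide":[0.002,0,0.001],"turn":0}
    - {"fingers":0.3,"slide":[0.002,0,0.001],"turn":0}
    - {"fingers":0.3,"slide":[0.002,0,0.001],"turn":0}
    - {"fingers":0.3,"slide":[0.002,0,0.001],"turn":0}
  newtons: 40

```text
clock: 3.15
tcp_pos: [559.6, 61.3, 154.6]
ee_rot: [[-0.343, 0.939, -0.004], [0.939, 0.343, -0.0], [0.001, -0.003, -1.0]]
force: [-13.0, 1.3, 8.7]
opening: 34.0
grip_force: 39.0
```

```bash
python3 - <<'E'
from h import *
print(togo(153,45));read();s=state();print(s["force"],s["opening"],s["grip_force"])
E
```

```text
(array([-2.9,  1.9,  1.6]), np.float64(-0.007))
3.2 hand 1.392 30 mark (0.019, 9, np.float64(50.5))
[-12.58627556   1.37766285   9.05705589] 34.17011050231365 39.015984535217285
```

>>> servo_tool:
  steps:
    - {"fingers":0.3,"slide":[-0.0085,-0.001,-0.0071],"turn":0}
    - {"fingers":0.3,"slide":[-0.0182,-0.001,-0.0127],"turn":0}
    - {"fingers":0.3,"slide":[-0.0287,-0.001,-0.0165],"turn":0}
    - {"fingers":0.3,"slide":[-0.0397,-0.001,-0.0185],"turn":0}
    - {"fingers":0.3,"slide":[-0.0508,-0.001,-0.0185],"turn":0}
    - {"fingers":0.3,"slide":[-0.0618,-0.001,-0.0165],"turn":0}
    - {"fingers":0.3,"slide":[-0.0723,-0.001,-0.0127],"turn":0}
    - {"fingers":0.3,"slide":[-0.082,-0.001,-0.0071],"turn":0}

```text
clock: 3.87
tcp_pos: [590.1, -21.3, 163.8]
ee_rot: [[-0.339, 0.941, 0.003], [0.941, 0.339, -0.004], [-0.005, 0.001, -1.0]]
force: [-10.2, -8.0, 16.5]
opening: 32.9
grip_force: 40.1
```

```bash
python3 - <<'E'
from h import *
print(togo(153,45));read(save="pics/s3.png");s=state();print(s["force"],s["opening"],s["grip_force"])
E
```

```text
(array([85.3,  1.3, 10.4]), np.float64(-0.011))
3.92 hand 3.131 29 mark (1.081, 11, np.float64(49.8))
[-2.43660743 -7.33976591  8.93564509] 33.22635120551635 39.48217749595642
```

>>> servo_tool:
  steps:
    - {"fingers":0.8,"slide":[0,0,0],"turn":0}
    - {"fingers":0.8,"slide":[0,0,0],"turn":0}
    - {"fingers":0.8,"slide":[0.0,0,-0.0],"turn":0}
    - {"fingers":0.8,"slide":[0.04,-0.001,-0.009],"turn":0}
    - {"fingers":0.8,"slide":[0.082,-0.001,0.007],"turn":0}
    - {"fingers":0.8,"slide":[0.082,-0.001,0.007],"turn":0}

```text
clock: 4.42
tcp_pos: [557.2, 69.0, 153.5]
ee_rot: [[-0.352, 0.936, -0.0], [0.936, 0.352, 0.004], [0.004, 0.001, -1.0]]
force: [-1.0, 1.8, -0.7]
opening: 68.2
grip_force: 0.0
```

```bash
python3 - <<'E'
from h import *
print(togo(153,45));read(save="pics/s4.png");s=state();print(s["force"],s["opening"],s["grip_force"])
a=cv2.imread("pics/s3.png")[170:270,220:410];b=cv2.imread("pics/s4.png")[170:270,220:410]
cv2.imwrite("pics/c4.png",cv2.resize(np.hstack([a,b]),None,fx=2.1,fy=2.1*2,interpolation=cv2.INTER_CUBIC))
cv2.imwrite("pics/c4.png",cv2.resize(np.vstack([a,b]),None,fx=2.9,fy=2.9,interpolation=cv2.INTER_CUBIC))
E
```

```text
(array([-10.9,   1.5,   0.4]), np.float64(0.003))
4.47 hand 3.159 32 mark (1.118, 12, np.float64(49.9))
[-1.18678509 -0.78198022 -0.21083594] 68.2680415919193 0.0
```

View pics/c4.png

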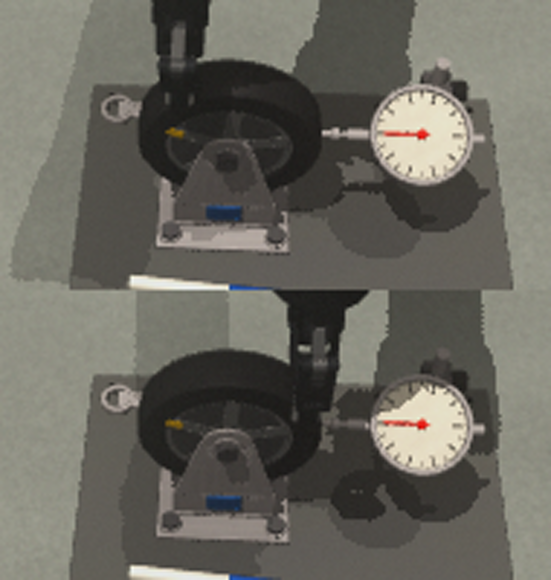

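The mark really did move to about 1.1 rad (it sits at (174,424) in the crop), so the pads slipped a little during the stroke. I'll grip harder and carry on.

>>> servo_tool:
  steps:
    - {"fingers":0.6,"slide":[-0.011,0.001,0],"turn":0}
    - {"fingers":0.3,"slide":[-0.011,0.001,0],"turn":0}
    - {"fingers":0.3,"slide":[-0.011,0.001,0],"turn":0}
    - {"fingers":0.3,"slide":[-0.011,0.001,0],"turn":0}
    - {"fingers":0.3,"slide":[-0.011,0.001,0],"turn":0}
    - {"fingers":0.3,"slide":[-0.011,0.001,0],"turn":0}
  newtons: 70

```text
clock: 4.97
tcp_pos: [564.7, 47.0, 153.8]
ee_rot: [[-0.339, 0.941, -0.001], [0.941, 0.339, -0.002], [-0.001, -0.001, -1.0]]
force: [-4.0, -3.3, 3.3]
opening: 34.4
grip_force: 70.3
```

```bash
python3 - <<'E'
from h import *
print(togo(153,45));read();s=state();print(s["force"],s["opening"],s["grip_force"])
E
```

```text
(array([12.3,  2. ,  0.8]), np.float64(-0.011))
5.02 hand 3.147 33 mark (1.1, 11, np.float64(49.3))
[-3.6897445  -3.90299209  4.12928635] 34.024570196277125 70.32482743263245
```

>>> servo_tool:
  steps:
    - {"fingers":0.3,"slide":[-0.0085,0,-0.0051],"turn":0}
    - {"fingers":0.3,"slide":[-0.0178,0,-0.0087],"turn":0}
    - {"fingers":0.3,"slide":[-0.0275,0,-0.0106],"turn":0}
    - {"fingers":0.3,"slide":[-0.0375,0,-0.0108],"turn":0}
    - {"fingers":0.3,"slide":[-0.0473,0,-0.0092],"turn":0}
    - {"fingers":0.3,"slide":[-0.0567,0,-0.006],"turn":0}
    - {"fingers":0.3,"slide":[-0.0654,0,-0.0012],"turn":0}
    - {"fingers":0.3,"slide":[-0.0731,0,0.003],"turn":0}

```text
clock: 5.68
tcp_pos: [589.9, -21.4, 153.4]
ee_rot: [[-0.34, 0.94, 0.001], [0.94, 0.34, -0.002], [-0.002, 0.0, -1.0]]
force: [-11.2, 0.2, 12.8]
opening: 33.5
grip_force: 72.7
```

```bash
python3 - <<'E'
from h import *
print(togo(153,45));read(save="pics/s5.png");s=state();print(s["force"],s["opening"],s["grip_force"])
E
```

```text
(array([85.2,  1.6,  0.2]), np.float64(-0.01))
5.73 hand 3.937 29 mark (1.924, 11, np.float64(44.7))
[-6.15458875 -1.68301551  8.88924916] 33.84335456247833 71.59611225128174
```

>>> servo_tool:
  steps:
    - {"fingers":0.8,"slide":[0,0,0],"turn":0}
    - {"fingers":0.8,"slide":[0,0,0],"turn":0}
    - {"fingers":0.8,"slide":[0,0,-0.006],"turn":0}
    - {"fingers":0.8,"slide":[0.04,0,-0.012],"turn":0}
    - {"fingers":0.8,"slide":[0.08,0,-0.003],"turn":0}
    - {"fingers":0.8,"slide":[0.08,0,-0.003],"turn":0}
    - {"fingers":0.8,"slide":[0.08,0,-0.003],"turn":0}

```text
clock: 6.32
tcp_pos: [561.8, 59.5, 154.7]
ee_rot: [[-0.348, 0.938, 0.001], [0.938, 0.348, 0.001], [0.0, 0.002, -1.0]]
force: [0.5, -0.3, 0.4]
opening: 68.5
grip_force: 0.0
```

```bash
python3 - <<'E'
from h import *
print(togo(153,45));read();s=state();print(s["force"],s["opening"],s["grip_force"])
E
```

```text
(array([-0.4,  0.5,  1.7]), np.float64(-0.002))
6.37 hand 3.943 29 mark (1.932, 12, np.float64(45.0))
[ 0.78720107 -0.8413059   0.81702705] 67.91398941501146 0.0
```

>>> servo_tool:
  steps:
    - {"fingers":0.3,"slide":[0,0,0.0],"turn":0}
    - {"fingers":0.3,"slide":[0,0,0],"turn":0}
    - {"fingers":0.3,"slide":[0,0,0],"turn":0}
    - {"fingers":0.3,"slide":[0,0,0],"turn":0}
    - {"fingers":0.3,"slide":[0,0,0],"turn":0}

```text
clock: 6.78
tcp_pos: [561.8, 54.9, 153.9]
ee_rot: [[-0.341, 0.94, -0.001], [0.94, 0.341, -0.001], [-0.0, -0.001, -1.0]]
force: [-5.3, -0.4, 5.3]
opening: 33.8
grip_force: 70.0
```

>>> servo_tool:
  steps:
    - {"fingers":0.3,"slide":[-0.0085,0,-0.007],"turn":0}
    - {"fingers":0.3,"slide":[-0.0182,0,-0.0123],"turn":0}
    - {"fingers":0.3,"slide":[-0.0287,0,-0.016],"turn":0}
    - {"fingers":0.3,"slide":[-0.0397,0,-0.0178],"turn":0}
    - {"fingers":0.3,"slide":[-0.0508,0,-0.0178],"turn":0}
    - {"fingers":0.3,"slide":[-0.0618,0,-0.016],"turn":0}
    - {"fingers":0.3,"slide":[-0.0723,0,-0.012],"turn":0}
    - {"fingers":0.3,"slide":[-0.082,0,-0.0065],"turn":0}

```text
clock: 7.45
tcp_pos: [590.0, -22.0, 161.3]
ee_rot: [[-0.341, 0.94, -0.001], [0.94, 0.341, 0.001], [0.001, -0.001, -1.0]]
force: [-8.9, 0.4, 9.0]
opening: 33.6
grip_force: 68.5
```

```bash
python3 - <<'E'
from h import *
print(togo(153,45));read();s=state();print(s["force"],s["opening"],s["grip_force"])
E
```

```text
(array([85.8,  1.8,  8.4]), np.float64(-0.008))
7.5 hand 3.506 29 mark None
[0.89357996 0.89911553 0.84643951] 32.56150295734139 69.16535139083862
```

>>> servo_tool:
  steps:
    - {"fingers":0.8,"slide":[0,0,0],"turn":0}
    - {"fingers":0.8,"slide":[0,0,0],"turn":0}
    - {"fingers":0.8,"slide":[0,0,0],"turn":0}
    - {"fingers":0.8,"slide":[0.04,0,0],"turn":0}
    - {"fingers":0.8,"slide":[0.082,0,0.006],"turn":0}
    - {"fingers":0.8,"slide":[0.082,0,0.006],"turn":0}
    - {"fingers":0.8,"slide":[0.082,0,0.006],"turn":0}

```text
clock: 8.08
tcp_pos: [561.3, 60.2, 155.0]
ee_rot: [[-0.349, 0.937, 0.001], [0.937, 0.349, 0.001], [0.0, 0.001, -1.0]]
force: [0.4, 0.0, 0.7]
opening: 68.4
grip_force: 0.0
```

```bash
python3 - <<'E'
from h import *
print(togo(153,45));read();s=state();print(s["force"],s["opening"],s["grip_force"])
E
```

```text
(array([-1.2,  0.7,  2. ]), np.float64(-0.001))
8.13 hand 3.502 30 mark None
[ 0.29558475 -0.35607376 -0.81344954] 68.227210165552 0.0
```

The gauge has passed a peak and is now falling. I'll finish the full turn.

>>> servo_tool:
  steps:
    - {"fingers":0.3,"slide":[0,0,0.0],"turn":0}
    - {"fingers":0.3,"slide":[0,0,0],"turn":0}
    - {"fingers":0.3,"slide":[0,0,0],"turn":0}
    - {"fingers":0.3,"slide":[0,0,0],"turn":0}
    - {"fingers":0.3,"slide":[0,0,0],"turn":0}

```text
clock: 8.55
tcp_pos: [561.8, 54.9, 154.4]
ee_rot: [[-0.341, 0.94, -0.001], [0.94, 0.341, -0.001], [-0.0, -0.001, -1.0]]
force: [-5.1, -1.4, 4.4]
opening: 34.3
grip_force: 70.0
```

>>> servo_tool:
  steps:
    - {"fingers":0.3,"slide":[-0.0085,0,-0.007],"turn":0}
    - {"fingers":0.3,"slide":[-0.0182,0,-0.0123],"turn":0}
    - {"fingers":0.3,"slide":[-0.0287,0,-0.016],"turn":0}
    - {"fingers":0.3,"slide":[-0.0397,0,-0.0178],"turn":0}
    - {"fingers":0.3,"slide":[-0.0508,0,-0.0178],"turn":0}
    - {"fingers":0.3,"slide":[-0.0618,0,-0.016],"turn":0}
    - {"fingers":0.3,"slide":[-0.0723,0,-0.012],"turn":0}
    - {"fingers":0.3,"slide":[-0.082,0,-0.0065],"turn":0}

```text
clock: 9.22
tcp_pos: [589.9, -21.7, 161.7]
ee_rot: [[-0.342, 0.94, -0.002], [0.94, 0.342, 0.001], [0.001, -0.001, -1.0]]
force: [-7.3, 0.8, 8.9]
opening: 33.6
grip_force: 68.9
```

```bash
python3 - <<'E'
from h import *
read()
E
```

```text
9.27 hand 2.175 29 mark (-2.286, 7, np.float64(42.2))
```

>>> servo_tool:
  steps:
    - {"fingers":0.8,"slide":[0,0,0],"turn":0}
    - {"fingers":0.8,"slide":[0,0,0],"turn":0}
    - {"fingers":0.8,"slide":[0,0,0],"turn":0}
    - {"fingers":0.8,"slide":[0.04,0,0],"turn":0}
    - {"fingers":0.8,"slide":[0.082,0,0.006],"turn":0}
    - {"fingers":0.8,"slide":[0.082,0,0.006],"turn":0}
    - {"fingers":0.8,"slide":[0.082,0,0.006],"turn":0}

```text
clock: 9.85
tcp_pos: [561.3, 60.0, 155.4]
ee_rot: [[-0.348, 0.937, 0.001], [0.937, 0.348, 0.001], [0.0, 0.001, -1.0]]
force: [-0.4, 0.4, -0.8]
opening: 68.3
grip_force: 0.0
```

```bash
python3 - <<'E'
from h import *
print(togo(153,45));read();s=state();print(s["force"],s["opening"],s["grip_force"])
E
```

```text
(array([-1. ,  0.7,  2.4]), np.float64(-0.001))
9.9 hand 2.17 30 mark (-2.277, 8, np.float64(42.8))
[ 0.68406204 -0.38618127  0.2992283 ] 68.30450573695542 0.0
```

>>> servo_tool:
  steps:
    - {"fingers":0.3,"slide":[0,0,0.0],"turn":0}
    - {"fingers":0.3,"slide":[0,0,0],"turn":0}
    - {"fingers":0.3,"slide":[0,0,0],"turn":0}
    - {"fingers":0.3,"slide":[0,0,0],"turn":0}
    - {"fingers":0.3,"slide":[0,0,0],"turn":0}

```text
clock: 10.32
tcp_pos: [561.8, 54.9, 154.9]
ee_rot: [[-0.341, 0.94, -0.001], [0.94, 0.341, -0.001], [-0.0, -0.001, -1.0]]
force: [-4.6, -0.3, 4.0]
opening: 34.1
grip_force: 70.0
```

>>> servo_tool:
  steps:
    - {"fingers":0.3,"slide":[-0.0085,0,-0.007],"turn":0}
    - {"fingers":0.3,"slide":[-0.0182,0,-0.0123],"turn":0}
    - {"fingers":0.3,"slide":[-0.0287,0,-0.016],"turn":0}
    - {"fingers":0.3,"slide":[-0.0397,0,-0.0178],"turn":0}
    - {"fingers":0.3,"slide":[-0.0508,0,-0.0178],"turn":0}
    - {"fingers":0.3,"slide":[-0.0618,0,-0.016],"turn":0}
    - {"fingers":0.3,"slide":[-0.0723,0,-0.012],"turn":0}
    - {"fingers":0.3,"slide":[-0.082,0,-0.0065],"turn":0}

```text
clock: 10.98
tcp_pos: [590.0, -22.0, 162.2]
ee_rot: [[-0.341, 0.94, -0.001], [0.94, 0.341, 0.001], [0.001, -0.001, -1.0]]
force: [-8.4, 2.3, 7.7]
opening: 33.4
grip_force: 68.9
```

```bash
python3 - <<'E'
from h import *
read()
E
```

```text
11.03 hand 1.03 31 mark (-1.3, 12, np.float64(44.7))
```

>>> servo_tool:
  steps:
    - {"fingers":0.8,"slide":[0,0,0],"turn":0}
    - {"fingers":0.8,"slide":[0,0,0],"turn":0}
    - {"fingers":0.8,"slide":[0,0,0],"turn":0}
    - {"fingers":0.8,"slide":[0.04,0,0],"turn":0}
    - {"fingers":0.8,"slide":[0.082,0,0.006],"turn":0}
    - {"fingers":0.8,"slide":[0.082,0,0.006],"turn":0}
    - {"fingers":0.8,"slide":[0.082,0,0.006],"turn":0}

```text
clock: 11.62
tcp_pos: [561.3, 60.1, 155.9]
ee_rot: [[-0.348, 0.937, 0.001], [0.937, 0.348, 0.001], [0.0, 0.001, -1.0]]
force: [0.1, -0.6, 0.7]
opening: 68.2
grip_force: 0.0
```

```bash
python3 - <<'E'
from h import *
print(togo(153,45));read(save="pics/s6.png");s=state();print(s["force"],s["opening"],s["grip_force"])
E
```

```text
(array([-1.1,  0.7,  2.9]), np.float64(-0.001))
11.67 hand 1.048 28 mark (-1.3, 12, np.float64(44.7))
[-0.10366064 -0.12200942 -0.93467211] 68.06678948343125 0.0
```

>>> servo_tool:
  steps:
    - {"fingers":0.3,"slide":[0,0,0.002],"turn":0}
    - {"fingers":0.3,"slide":[0,0,0.002],"turn":0}
    - {"fingers":0.3,"slide":[0,0,0.002],"turn":0}
    - {"fingers":0.3,"slide":[0,0,0.002],"turn":0}
    - {"fingers":0.3,"slide":[0,0,0.002],"turn":0}

```text
clock: 12.08
tcp_pos: [561.8, 54.8, 153.1]
ee_rot: [[-0.341, 0.94, -0.001], [0.94, 0.341, -0.001], [-0.0, -0.001, -1.0]]
force: [-5.3, -1.4, 3.8]
opening: 34.2
grip_force: 70.1
```

>>> servo_tool:
  steps:
    - {"fingers":0.3,"slide":[-0.0085,0,-0.007],"turn":0}
    - {"fingers":0.3,"slide":[-0.0182,0,-0.0123],"turn":0}
    - {"fingers":0.3,"slide":[-0.0287,0,-0.016],"turn":0}
    - {"fingers":0.3,"slide":[-0.0397,0,-0.0178],"turn":0}
    - {"fingers":0.3,"slide":[-0.0508,0,-0.0178],"turn":0}
    - {"fingers":0.3,"slide":[-0.0618,0,-0.016],"turn":0}
    - {"fingers":0.3,"slide":[-0.0723,0,-0.012],"turn":0}
    - {"fingers":0.3,"slide":[-0.082,0,-0.0065],"turn":0}

```text
clock: 12.75
tcp_pos: [590.0, -22.0, 160.9]
ee_rot: [[-0.341, 0.94, -0.001], [0.94, 0.341, 0.0], [0.001, -0.001, -1.0]]
force: [-7.7, -3.6, 11.1]
opening: 33.0
grip_force: 68.9
```

>>> servo_tool:
  steps:
    - {"fingers":0.8,"slide":[0,0,0],"turn":0}
    - {"fingers":0.8,"slide":[0,0,0],"turn":0}
    - {"fingers":0.8,"slide":[0,0,0],"turn":0}
    - {"fingers":0.8,"slide":[0.04,0,0],"turn":0}
    - {"fingers":0.8,"slide":[0.082,0,0.006],"turn":0}
    - {"fingers":0.8,"slide":[0.082,0,0.006],"turn":0}
    - {"fingers":0.8,"slide":[0.082,0,0.006],"turn":0}

```text
clock: 13.33
tcp_pos: [561.5, 60.4, 154.8]
ee_rot: [[-0.349, 0.937, 0.002], [0.937, 0.349, 0.001], [0.0, 0.002, -1.0]]
force: [-0.2, -0.7, 0.6]
opening: 68.2
grip_force: 0.0
```

```bash
python3 - <<'E'
from h import *
print(togo(153,45));read()
E
```

```text
(array([-1.3,  0.4,  1.8]), np.float64(-0.001))
13.38 hand 0.985 30 mark (-0.39, 12, np.float64(49.0))
```

>>> servo_tool:
  steps:
    - {"fingers":0.3,"slide":[0,0,0.0],"turn":0}
    - {"fingers":0.3,"slide":[0,0,0],"turn":0}
    - {"fingers":0.3,"slide":[0,0,0],"turn":0}
    - {"fingers":0.3,"slide":[0,0,0],"turn":0}
    - {"fingers":0.3,"slide":[0,0,0],"turn":0}

```text
clock: 13.8
tcp_pos: [561.7, 55.2, 153.9]
ee_rot: [[-0.341, 0.94, -0.001], [0.94, 0.341, -0.0], [0.0, -0.001, -1.0]]
force: [-5.4, 0.2, 5.3]
opening: 33.9
grip_force: 69.6
```

>>> servo_tool:
  steps:
    - {"fingers":0.3,"slide":[-0.0085,0,-0.007],"turn":0}
    - {"fingers":0.3,"slide":[-0.0182,0,-0.0123],"turn":0}
    - {"fingers":0.3,"slide":[-0.0287,0,-0.016],"turn":0}
    - {"fingers":0.3,"slide":[-0.0397,0,-0.0178],"turn":0}
    - {"fingers":0.3,"slide":[-0.0508,0,-0.0178],"turn":0}
    - {"fingers":0.3,"slide":[-0.0618,0,-0.016],"turn":0}
    - {"fingers":0.3,"slide":[-0.0723,0,-0.012],"turn":0}
    - {"fingers":0.3,"slide":[-0.082,0,-0.0065],"turn":0}

```text
clock: 14.47
tcp_pos: [590.5, -23.2, 161.2]
ee_rot: [[-0.34, 0.94, -0.0], [0.94, 0.34, -0.001], [-0.001, -0.001, -1.0]]
force: [-4.4, -2.3, 6.0]
opening: 32.1
grip_force: 69.0
```

>>> servo_tool:
  steps:
    - {"fingers":0.8,"slide":[0,0,0],"turn":0}
    - {"fingers":0.8,"slide":[0,0,0],"turn":0}
    - {"fingers":0.8,"slide":[0,0,0],"turn":0}
    - {"fingers":0.8,"slide":[0.04,0,0],"turn":0}
    - {"fingers":0.8,"slide":[0.082,0,0.006],"turn":0}
    - {"fingers":0.8,"slide":[0.082,0,0.006],"turn":0}
    - {"fingers":0.8,"slide":[0.082,0,0.006],"turn":0}

```text
clock: 15.05
tcp_pos: [561.4, 60.6, 155.3]
ee_rot: [[-0.349, 0.937, 0.002], [0.937, 0.349, 0.001], [0.0, 0.002, -1.0]]
force: [-0.4, -1.1, 0.1]
opening: 68.3
grip_force: 0.0
```

```bash
python3 - <<'E'
from h import *
print(togo(153,45));read();print(state()["force"])
E
```

```text
(array([-1.5,  0.5,  2.3]), np.float64(-0.0))
15.1 hand 2.032 29 mark (0.432, 9, np.float64(50.1))
[ 0.88663332 -1.01955581 -0.48058916]
```

Now I fit the mark's circle and the gauge wave.

```bash
cat > fit.py <<'E'
import numpy as np
from scipy.optimize import least_squares
D=np.array([[.064,50.5,1.45],[.019,50.5,1.392],[1.118,49.9,3.159],[1.1,49.3,3.147],[1.928,44.8,3.94],[-2.281,42.5,2.172],[-1.3,44.7,1.04],[-.39,49,.985],[.432,50.1,2.032]])
y,z=-D[:,1]*np.sin(D[:,0]),D[:,1]*np.cos(D[:,0])
c=least_squares(lambda q:np.hypot(y-q[0],z-q[1])-q[2],[0,0,47]).x
th=np.arctan2(-(y-c[0]),z-c[1])
w=least_squares(lambda q:q[0]+q[1]*np.cos(th-q[2])-D[:,2],[2.5,1.55,2.3])
w2=least_squares(lambda q:q[0]+1.555*np.cos(th-q[1])-D[:,2],[2.5,2.3])
print(c,th.round(3),w.x,w.fun.round(3),"fixedA",w2.x)
print("hidden sample 3.502 ->",w.x[2]+np.arccos(min(1,(3.502-w.x[0])/w.x[1])))
E
python3 fit.py
```

```text
[-1.61178895  4.34790383 45.89407906] [ 0.035 -0.014  1.187  1.168  2.031 -2.329 -1.402 -0.459  0.44 ] [2.39877511 1.56968239 2.24702942] [ 0.01   0.007  0.007 -0.006 -0.008  0.014 -0.013 -0.009 -0.001] fixedA [2.39555734 2.24559628]
hidden sample 3.502 -> 3.0384532330084224
```

The fit is tight, with residuals under 0.015 rad. The peak is at wheel angle 2.247 (reading about 3.97) and the wheel is now at 0.44. I'll do one full stroke and then a measured one.

>>> servo_tool:
  steps:
    - {"fingers":0.3,"slide":[0,0,0.002],"turn":0}
    - {"fingers":0.3,"slide":[0,0,0.002],"turn":0}
    - {"fingers":0.3,"slide":[0,0,0.002],"turn":0}
    - {"fingers":0.3,"slide":[0,0,0.002],"turn":0}
    - {"fingers":0.3,"slide":[0,0,0.002],"turn":0}

```text
clock: 15.52
tcp_pos: [561.8, 55.0, 152.2]
ee_rot: [[-0.341, 0.94, -0.001], [0.94, 0.341, -0.001], [-0.0, -0.001, -1.0]]
force: [-5.2, -1.2, 4.1]
opening: 34.3
grip_force: 70.0
```

>>> servo_tool:
  steps:
    - {"fingers":0.3,"slide":[-0.0085,0,-0.007],"turn":0}
    - {"fingers":0.3,"slide":[-0.0182,0,-0.0123],"turn":0}
    - {"fingers":0.3,"slide":[-0.0287,0,-0.016],"turn":0}
    - {"fingers":0.3,"slide":[-0.0397,0,-0.0178],"turn":0}
    - {"fingers":0.3,"slide":[-0.0508,0,-0.0178],"turn":0}
    - {"fingers":0.3,"slide":[-0.0618,0,-0.016],"turn":0}
    - {"fingers":0.3,"slide":[-0.0723,0,-0.012],"turn":0}
    - {"fingers":0.3,"slide":[-0.082,0,-0.0065],"turn":0}

```text
clock: 16.18
tcp_pos: [590.2, -22.6, 160.2]
ee_rot: [[-0.34, 0.94, -0.001], [0.94, 0.34, -0.0], [0.0, -0.001, -1.0]]
force: [-7.5, 0.3, 4.3]
opening: 32.7
grip_force: 68.9
```

>>> servo_tool:
  steps:
    - {"fingers":0.8,"slide":[0,0,0],"turn":0}
    - {"fingers":0.8,"slide":[0,0,0],"turn":0}
    - {"fingers":0.8,"slide":[0,0,0],"turn":0}
    - {"fingers":0.8,"slide":[0.04,0,0],"turn":0}
    - {"fingers":0.8,"slide":[0.082,0,0.006],"turn":0}
    - {"fingers":0.8,"slide":[0.082,0,0.006],"turn":0}
    - {"fingers":0.8,"slide":[0.082,0,0.006],"turn":0}

```text
clock: 16.77
tcp_pos: [561.6, 60.5, 154.0]
ee_rot: [[-0.349, 0.937, 0.002], [0.937, 0.349, 0.001], [0.0, 0.002, -1.0]]
force: [0.4, -0.5, 0.1]
opening: 68.7
grip_force: 0.0
```

>>> servo_tool:
  steps:
    - {"fingers":0.3,"slide":[0,0,0.0],"turn":0}
    - {"fingers":0.3,"slide":[0,0,0],"turn":0}
    - {"fingers":0.3,"slide":[0,0,0],"turn":0}
    - {"fingers":0.3,"slide":[0,0,0],"turn":0}
    - {"fingers":0.3,"slide":[0,0,0],"turn":0}

```text
clock: 17.18
tcp_pos: [561.8, 55.0, 153.1]
ee_rot: [[-0.341, 0.94, -0.001], [0.94, 0.341, -0.001], [-0.0, -0.001, -1.0]]
force: [-5.8, 1.3, 5.5]
opening: 34.2
grip_force: 69.8
```

```bash
sed -i 's/^    print(round(t,2).*/    th=None if not mark else round(float(np.arctan2(-(q[:,0].mean()+1.61),q[:,1].mean()-4.35)),3)\n    print(round(t,2),"hand",hand,"mark",mark,"theta",th)/' h.py; python3 - <<'E'
from h import *
print(togo(153,45));read()
E
```

```text
(array([3.8, 2. , 0.1]), np.float64(-0.009))
17.23 hand 3.443 mark (1.326, 10, np.float64(47.5)) theta 1.411
```

>>> servo_tool:
  steps:
    - {"fingers":0.3,"slide":[-0.0085,0,-0.007],"turn":0}
    - {"fingers":0.3,"slide":[-0.0182,0,-0.0123],"turn":0}
    - {"fingers":0.3,"slide":[-0.0287,0,-0.016],"turn":0}
    - {"fingers":0.3,"slide":[-0.0397,0,-0.0178],"turn":0}
    - {"fingers":0.3,"slide":[-0.0508,0,-0.0178],"turn":0}
    - {"fingers":0.3,"slide":[-0.0618,0,-0.016],"turn":0}
    - {"fingers":0.3,"slide":[-0.0675,0,-0.014],"turn":0}
    - {"fingers":0.3,"slide":[-0.0675,0,-0.014],"turn":0}

```text
clock: 17.9
tcp_pos: [585.1, -9.2, 165.9]
ee_rot: [[-0.339, 0.941, -0.002], [0.941, 0.339, 0.001], [0.002, -0.002, -1.0]]
force: [-2.3, 3.0, -6.1]
opening: 33.3
grip_force: 70.0
```

```bash
python3 - <<'E'
from h import *
print(togo(153,45));read();read()
E
```

```text
(array([72.2,  1.9, 13. ]), np.float64(-0.011))
17.95 hand 3.945 mark (2.088, 8, np.float64(42.7)) theta 2.193
18.0 hand 3.947 mark (2.084, 10, np.float64(43.8)) theta 2.186
```

>>> servo_tool:
  steps:
    - {"fingers":0.3,"slide":[-0.002,0,0.001],"turn":0}
    - {"fingers":0.3,"slide":[-0.004,0,0.0015],"turn":0}
    - {"fingers":0.3,"slide":[-0.004,0,0.0015],"turn":0}
    - {"fingers":0.3,"slide":[-0.004,0,0.0015],"turn":0}

```text
clock: 18.33
tcp_pos: [585.7, -10.6, 165.3]
ee_rot: [[-0.342, 0.94, -0.002], [0.94, 0.342, 0.001], [0.001, -0.001, -1.0]]
force: [-5.8, 3.0, -3.2]
opening: 33.5
grip_force: 70.1
```

```bash
python3 - <<'E'
from h import *
print(togo(153,45));read();read(save="pics/s7.png")
a=cv2.imread("pics/s7.png")[180:260,250:390]
cv2.imwrite("pics/c7.png",cv2.resize(a,None,fx=5,fy=5,interpolation=cv2.INTER_CUBIC))
E
```

```text
(array([73.7,  2. , 12.4]), np.float64(-0.008))
18.38 hand 3.944 mark (2.103, 10, np.float64(42.1)) theta 2.209
18.43 hand 3.945 mark (2.103, 10, np.float64(42.1)) theta 2.209
```

View pics/c7.png

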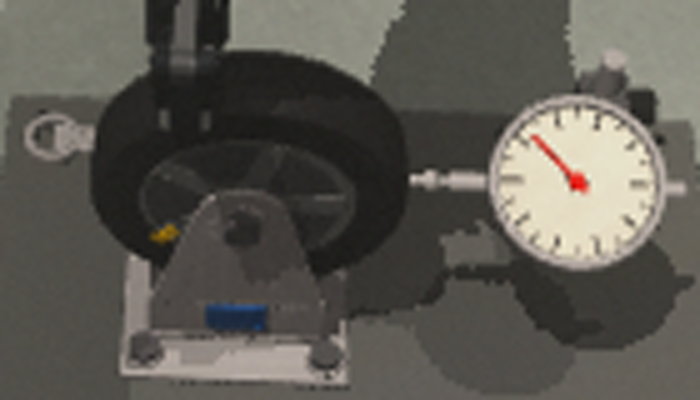

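The mark is at (163,233) in the crop, next to the fork leg, and the hand is at its maximum of about 3.95. The wheel is within about 0.04 rad of the fitted peak. I'll release and lift clear.

>>> servo_tool:
  steps:
    - {"fingers":0.8,"slide":[0,0,0],"turn":0}
    - {"fingers":0.8,"slide":[0,0,0],"turn":0}
    - {"fingers":0.8,"slide":[0,0,0],"turn":0}
    - {"fingers":0.8,"slide":[0,0,-0.02],"turn":0}
    - {"fingers":0.8,"slide":[0,0,-0.06],"turn":0}
    - {"fingers":0.8,"slide":[0,0,-0.1],"turn":0}
    - {"fingers":0.8,"slide":[0,0,-0.13],"turn":0}
    - {"fingers":0.8,"slide":[0,0,-0.13],"turn":0}

```text
clock: 19.1
tcp_pos: [589.6, -10.8, 303.7]
ee_rot: [[-0.342, 0.94, 0.013], [0.94, 0.342, -0.001], [-0.005, 0.012, -1.0]]
force: [0.0, 0.6, 0.6]
opening: 68.3
grip_force: 0.0
```

```bash
python3 - <<'E'
from h import *
print(togo(153,45));read();read(save="pics/s8.png")
E
```

```text
(array([ 75.9,  -3.4, 150.3]), np.float64(-0.008))
19.15 hand 3.95 mark (2.088, 8, np.float64(42.7)) theta 2.193
19.2 hand 3.95 mark (2.092, 7, np.float64(42.5)) theta 2.198
```

```bash
python3 - <<'E'
from workcell import r,state
print(r.hand_in())
E
```

```text
the job is handed in; nothing more can be done
None
```

The wheel is standing still with its high spot under the plunger, to within about 0.05 rad (3°) of the peak fitted from a full turn. The gauge hand reads about 3.95 rad against a fitted maximum of 3.97. The hand is off and clear, and the job is handed in at about 19 s.

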